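# One dish from the hand-cranked dish dispenser

## Task

Deliver one green-lidded sample dish: turn the green flywheel by its black knob clockwise through exactly one full turn, back to its red home mark, so that the pusher slides the lowest dish out into the delivery tray and draws back. Leave the orange flywheel alone, and let go of the knob.

Things in the scene. Friction and masses are not known exactly. Their poses are not given: they have to be found in the camera images.
- green_dispenser: Fixed dish dispenser with a flat green 150 mm flywheel; an orange twin stands on the other side (sides vary). Origin: table surface, on the wheel's vertical axis; z up. At home the black crank knob is at x = -60, y = 0 mm, beside a red post (x = -88, 57 high). Clear dish magazine at x = 141, y = 0, top at 74; delivery tray beyond it, floor at 20, centre x = 226, 65 mm wide, rims 10 high
- green_wheel (a joint): Turn of the green flywheel, rad: 0 at the start (home), growing clockwise from above, full turn 6.283; 2 to 4 N at the knob; stays where left; runs on past home (stops at -0.15 and 7.18). Knob: upright, 26 mm diameter, 76 to 122 mm above the table, circles at 60 mm radius and spins freely on its pin, so hold it at constant gripper yaw. Disc under it tops at 74, rim at 70, hub at 76 mm
- green_dish: The lowest of three green-lidded round dishes, 60 mm diameter, 15 mm high, in the green dispenser's magazine; origin at the centre of its underside. The pusher is farthest out at half a turn and slides it some 75 mm along the dispenser's +x into the tray, then draws back; the dish need not be touched
- amber_wheel (a joint): Turn of the orange flywheel of the other dispenser, rad, 0 at the start; it must not be turned

How it is judged:
By the outcome, as a careful person would: the job done as asked, in the order asked, and still so for the second after the job is handed in, with the robot touching nothing.
It also fails if it takes over 43 s, if anything falls off the work surface, if the arm or the gripper's body presses on something with over 40 N, if the wrist force passes 120 N, or if a joint passes its speed limit or range.

## Robot

A 6-joint arm with a two-finger parallel gripper is mounted at the origin on the work surface. World frame = base frame: x ahead of the robot, y to its left, z up, the work surface at z = 0. Lengths are in mm, angles in rad, forces in N, time in s.
With the tool pointing down it reaches from about 375 to 750 mm from the base axis. Payload 9 kg.
Tool frame: the origin (TCP) lies between the finger pads; the fingertips stand tip_reach ahead of it and the grasp point (between the pads) lies 8 mm behind it (tip_reach is the distance from the TCP to the fingertips, in mm); z points along the fingers, y is the line along which they close (so a half turn about z gives the same grasp; the last joint's range is limited). The gripper opens to 85 mm and grips with 20 to 120 N. Pads are 22 mm wide; open, the fingers measure 114 mm over their backs; the gripper's body (76 mm by 85 mm) begins 54 mm behind the grasp point. The pads swing forward as they close: fully open they stand 13 mm farther back than shut.
Start: joints at [0.948, 0.104, 0.097, 1.564, 0, 1.353], TCP at [236.308, 551.538, 242.331] pointing down, gripper open.
Joint ranges: [-2.99, 2.99], [-0.84, 1.86], [-1.1, 1.16], [-1.84, 2.11], [-1.51, 1.56], [-3.14, 3.14]. Speed limits (rad/s): [2.22, 2.22, 2.57, 3.14, 3.14, 3.14].

## Interface

Orientations are given as a unit quaternion [w, x, y, z].
In Python, from rig import * gives the robot as it stands. The module is installed in compiled form; this text tells all that it offers.
- The arm moves only by the shell command python3 -m handwheel 'ROWS' [OPENING] [FORCE]. ROWS is a JSON object of lists of equal length, an entry for each row: "offset": the shift along the tool's x, y, z in mm, a list of three; "yaw": the turn about the tool's z in degrees. A call has 1 to 20 rows; each row is the pose to reach, as a shift and turn from the pose commanded when the call began, along the tool's axes at that moment; what a row does not reach only later rows make up. A row lasts 1/12 s, in which the tool goes at most 41.7 mm and 7.16 degrees, less where a joint would pass 70% of its speed; a pose out of reach is approached as far as the arm can. A call with a gripper value outside its range is refused whole. OPENING is the finger opening in mm, from 0 to 85.4, set as the call begins (- or left out, the last holds). The fingers move at their own pace and stop on an object; FORCE is the grip in N (left out, the last holds). Time passes only in rows, so rows that repeat a pose let the fingers close. It gives the time, the measured TCP pose, the force, the opening and the grip force at its end, in the units of the state.
- get_obs(): the state, without advancing time (a new reading comes with each control period).
- read_camera(name): name is "scene" or "top" or "wrist"; returns a dict with "color" (480x640x3 uint8, red, green, blue), "intrinsics" (3x3 intrinsics, pixels), "k1" (the pictures are not rectified: a ray, as slopes to the right and down, at radius r is drawn at 1 + k1 r^2 times it, then the intrinsics apply), "rvec" (rotation vector, rad) and "tvec" (3), from world to camera coordinates, as OpenCV has them; the wrist camera has in their place "T_tool_cam" (4x4, takes a point from camera to tool coordinates, whose origin is the TCP and whose axes are the flange's). Camera axes: x right, y down, z forward; pixel columns grow to the right and rows downward; lengths in mm; the calibration is good to about 2 mm. A picture is of the moment at which its call begins: read the wrist's pose just before it. There is no depth.
- sign_off(): hands the job in; it is judged then, once.
The state is a dict: "t": time; "joint_positions": joint angles; "qd": joint speeds; "joint_torque": joint torques, N m; "position": TCP position; "ee_rot": TCP orientation; "contact_force": force on the tool from outside, world axes, zero at the start; "ft_torque": the same for the moment, N m; "finger_gap": finger opening in mm; "gripper_force": force on a finger pad.
Only numpy, scipy, OpenCV 4.12 (cv2) and the standard library are available. Lean on these libraries where they do the work, as an engineer would, in place of code of your own. Each camera call takes 0.05 s, during which the arm holds its last target. There are 200 camera calls.

## Working session

There is one attempt and no reset: what is moved stays moved. The work goes in short steps, Python scripts to look and compute and a shell command to move; the robot and the scene stay as the last step left them, time stands still between calls to the robot, and variables do not carry over. Pictures are saved under pics/ and viewed, at most 10 in all, crops included, and the job is handed in when it is done.

```bash
mkdir -p pics; cat > h.py <<'E'
from rig import *
import numpy as np, cv2
from scipy.spatial.transform import Rotation as R
def cam(name):
    o=get_obs(); c=read_camera(name)
    K=np.array(c["intrinsics"]);k1=c["k1"]
    if name=="wrist":
        q=o["ee_rot"]; T=np.eye(4);T[:3,:3]=R.from_quat([q[1],q[2],q[3],q[0]]).as_matrix();T[:3,3]=o["position"]
        M=T@np.array(c["T_tool_cam"])
    else:
        r=R.from_rotvec(np.ravel(c["rvec"])).as_matrix();M=np.eye(4);M[:3,:3]=r.T;M[:3,3]=-r.T@np.ravel(c["tvec"])
    return c["color"],K,k1,M,o
def ray(px,K,k1,M,z):
    d=cv2.undistortPoints(np.array([[px]],float),K,np.array([k1,0,0,0.]))[0,0]
    v=M[:3,:3]@np.array([d[0],d[1],1]);return M[:3,3]+v*(z-M[2,3])/v[2]
def save(n,im): cv2.imwrite("pics/"+n,im[:,:,::-1])
E
python3 - <<'E'
from h import *
o=get_obs();print(o["t"],o["position"],o["ee_rot"],o["finger_gap"])
for n in("scene","top"):
    im,K,k1,M,o=cam(n);save(n+"1.png",im);print(n,M[:3,3])
E
```

```text
0.0 [236.11893809 551.24018848 241.51326282] [-2.60170608e-04  2.01025192e-01  9.79585839e-01 -6.23929494e-04] 85.25396977325414
scene [1242.96815342  495.01118433  650.37464974]
top [ 427.18568418  -19.56269843 1039.99271577]
```

View pics/top1.png

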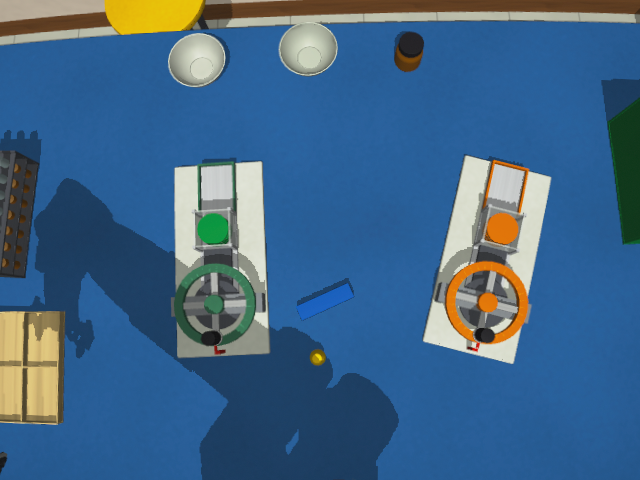

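View pics/scene1.png

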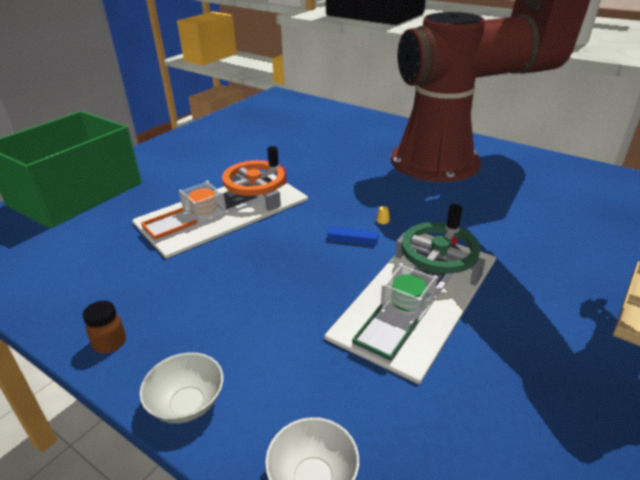

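The top view shows the green wheel with its hub near (214,304), the knob near (211,338), the dish lid near (213,229) and the tray near (217,182). The orange twin is on the right at (487,303). The scene view agrees.

```bash
python3 - <<'E'
from h import *
im,K,k1,M,o=cam("top")
hsv=cv2.cvtColor(im,cv2.COLOR_RGB2HSV)
g=cv2.inRange(hsv,(60,80,30),(95,255,255)); g[:, :150]=0; g[:,300:]=0; g[:262]=0;g[352:]=0
c=max(cv2.findContours(g,0,2)[0],key=cv2.contourArea);e=cv2.fitEllipse(cv2.convexHull(c));print("ring",e)
W=ray(e[0],K,k1,M,72);print("W",W, [ray((e[0][0]+s,e[0][1]),K,k1,M,72)[1] for s in(-41,41)])
l=cv2.inRange(hsv,(50,150,110),(70,255,255));l[:,:150]=0;l[:,300:]=0
c=max(cv2.findContours(l,0,2)[0],key=cv2.contourArea);print("lid",cv2.minEnclosingCircle(c));L=ray(cv2.minEnclosingCircle(c)[0],K,k1,M,67);print(L,np.linalg.norm((L-W)[:2]))
k=cv2.inRange(hsv,(0,0,0),(179,255,45));k[:320]=0;k[352:]=0;k[:,:195]=0;k[:,228:]=0
c=max(cv2.findContours(k,0,2)[0],key=cv2.contourArea);x=cv2.boundingRect(c);print("knob",x,cv2.minEnclosingCircle(c))
t=ray((217,182),K,k1,M,20);print("tray",t,np.linalg.norm((t-W)[:2]))
for p in [(209.5,339),(214,337)]:
  P=ray(p,K,k1,M,122);print(P,P-W)
a=np.degrees(np.arctan2(*(L-W)[1::-1]));b=np.degrees(np.arctan2(*(t-W)[1::-1]));print("yaw deg",a,b)
save("c.png",cv2.resize(im[260:360,150:290],None,fx=5,fy=5))
print(R.from_quat(np.roll(o["ee_rot"],-1)).as_matrix().round(3))
E
```

```text
ring ((214.3111114501953, 304.2213134765625), (80.92369842529297, 82.38903045654297), 40.95387649536133)
W [455.60944591 214.00717749  72.        ] [np.float64(290.5196912068523), np.float64(138.62837071457182)]
lid ((205.5, 242.0), 0.5001000165939331)
[571.37638276 232.48500183  67.        ] 117.23230638434137
knob (201, 331, 20, 14) ((210.5, 337.5), 9.617792129516602)
tray [698.11262287 223.08068965  20.        ] 242.67286510029436
[394.73424373 210.31016452 122.        ] [-60.87520218  -3.69701297  50.        ]
[398.03092734 202.45594008 122.        ] [-57.57851858 -11.5512374   50.        ]
yaw deg 9.068615201667468 2.1427824640336923
[[-0.919  0.394 -0.001]
 [ 0.394  0.919 -0.001]
 [ 0.    -0.001 -1.   ]]
```

View pics/c.png

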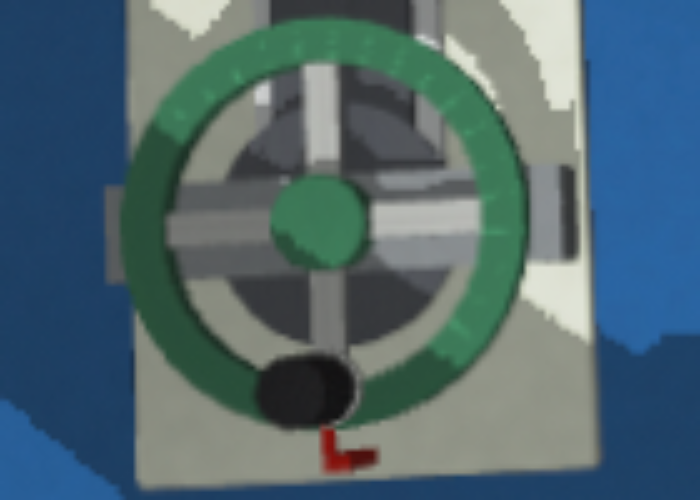

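```bash
python3 -m handwheel '{"offset":[[-28,-25,2],[-56,-50,4],[-84,-75,6],[-112,-100,8],[-140,-125,10],[-168,-150,12],[-196,-175,14],[-224,-200,16],[-252,-225,18],[-280,-250,20],[-280,-250,20],[-280,-250,20],[-280,-250,20]],"yaw":[-2,-4,-7,-10,-13,-16,-19,-22,-25,-25.2,-25.2,-25.2,-25.2]}' 60
python3 - <<'E'
from h import *
im,K,k1,M,o=cam("wrist");save("w1.png",im);print(o["position"],R.from_quat(np.roll(o["ee_rot"],-1)).as_matrix().round(3),M.round(2),o["qd"].round(3) if hasattr(o["qd"],"round") else o["qd"])
E
```

```text
t: 1.23
position: [395.1, 211.6, 222.3]
ee_rot: [-0.0, -0.017, 1.0, 0.0]
contact_force: [0.1, 1.1, -0.1]
finger_gap: 59.7
gripper_force: 0.0
[395.08986123 211.57039337 222.25820814] [[-0.999 -0.034 -0.   ]
 [-0.034  0.999  0.   ]
 [ 0.     0.    -1.   ]] [[-4.0000e-02  9.6000e-01  2.6000e-01  3.2905e+02]
 [ 1.0000e+00  3.0000e-02  1.0000e-02  2.0928e+02]
 [ 0.0000e+00  2.6000e-01 -9.6000e-01  3.5487e+02]
 [ 0.0000e+00  0.0000e+00  0.0000e+00  1.0000e+00]] [ 0.035  0.003  0.006 -0.001  0.     0.   ]
```

View pics/w1.png

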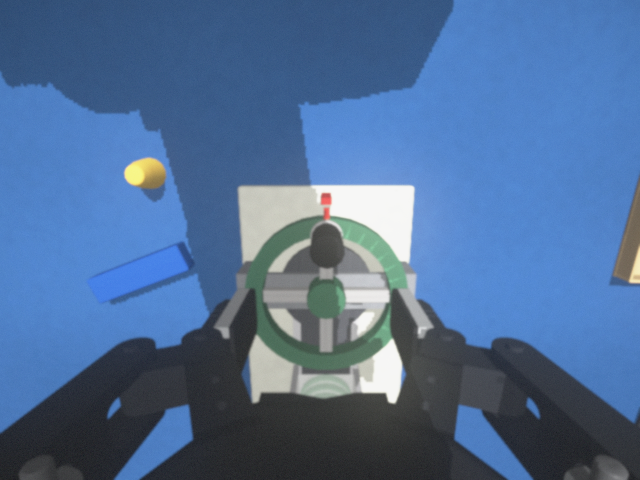

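The wrist view shows the knob in line with the gripper: top near (327,250), base near (326,230), hub at (326,298), post at (326,200). The base edges are symmetric, so the yaw matches.

```bash
python3 - <<'E'
from h import *
im,K,k1,M,o=cam("wrist");hsv=cv2.cvtColor(im,cv2.COLOR_RGB2HSV)
k=cv2.inRange(hsv,(0,0,0),(179,255,60));k[:220]=0;k[275:]=0;k[:,:305]=0;k[:,350:]=0
c=max(cv2.findContours(k,0,2)[0],key=cv2.contourArea);x,y,w,h=cv2.boundingRect(c);print(x,y,w,h)
T=ray((x+w/2,y+h-w/2),K,k1,M,122);print("knobtop",T,"dia",ray((x+w,y+h-w/2),K,k1,M,122)[1]-ray((x,y+h-w/2),K,k1,M,122)[1])
g=cv2.inRange(hsv,(60,80,30),(95,255,255));g[:,:235]=0;g[:,420:]=0;g[380:]=0;g[:275]*=1
hub=g.copy();hub[:278]=0;hub[320:]=0;hub[:,:300]=0;hub[:,350:]=0
c=max(cv2.findContours(hub,0,2)[0],key=cv2.contourArea);(u,r)=cv2.minEnclosingCircle(c);W=ray(u,K,k1,M,76);print("hub",u,r,W)
Rm=R.from_quat(np.roll(o["ee_rot"],-1)).as_matrix()
print("knob-hub tool",Rm.T@(T-W),"tcp->knob",Rm.T@(T-o["position"]),"tcp->hub",Rm.T@(W-o["position"]))
E
```

```text
Traceback (most recent call last):
ValueError: max() iterable argument is empty
```

```bash
python3 - <<'E'
from h import *
im,K,k1,M,o=cam("wrist");hsv=cv2.cvtColor(im,cv2.COLOR_RGB2HSV)
print(hsv[222:276:3,327,2],hsv[245,300:356:3,2]); print(hsv[245,300:356:3,1])
save("wk.png",cv2.resize(im[180:330,230:430],None,fx=4,fy=4))
g=cv2.inRange(hsv,(60,80,30),(95,255,255))
hub=g.copy();hub[:278]=0;hub[320:]=0;hub[:,:300]=0;hub[:,350:]=0
c=max(cv2.findContours(hub,0,2)[0],key=cv2.contourArea);(u,r)=cv2.minEnclosingCircle(c);W=ray(u,K,k1,M,76);print("hub",u,r,W)
T=ray((327,250),K,k1,M,122);print(T)
Rm=R.from_quat(np.roll(o["ee_rot"],-1)).as_matrix()
print("knob-hub tool",Rm.T@(T-W),"tcp->knob",Rm.T@(T-o["position"]),"tcp->hub",Rm.T@(W-o["position"]))
E
```

```text
[205  88  79  78  76  82  80  77  79  75  77  71  73  70  69  81 156 160] [202 201 182 112  71  72  75  76  77  77  78  81  85  88 139 197 203 203
 200]
[13 14 13  9  7 11  7  7 13 10  3  9  6  3 11 14 16 14 14]
hub (337.5, 299.0) 11.10190200805664 [455.80316516 228.20468309  76.        ]
[396.68117018 215.72362773 122.        ]
knob-hub tool [ 59.54272165 -10.3039816  -45.99651394] tcp->knob [ -2.06281474   3.21791143 100.35014642] tcp->hub [-61.60553639  13.52189303 146.34666036]
```

View pics/wk.png

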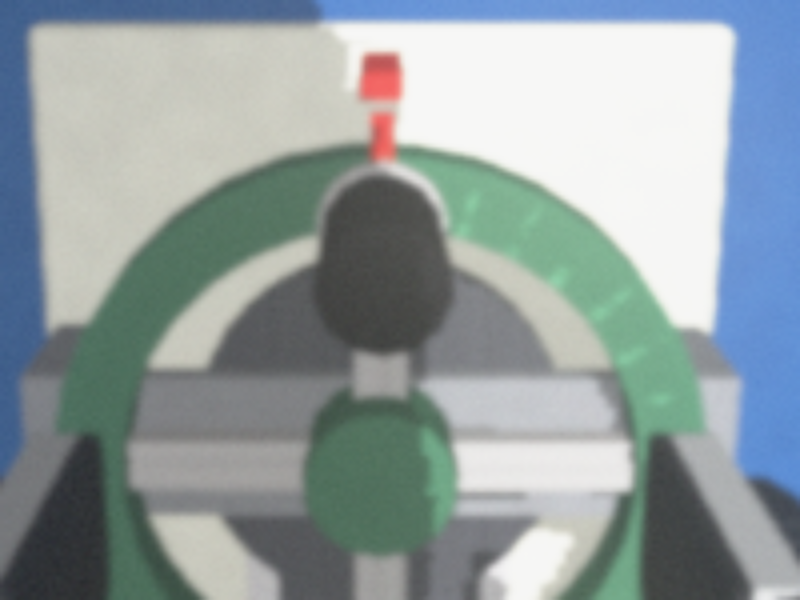

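The crop shows the knob top centred at full-image (326,251) and the hub at (325,299).

```bash
python3 - <<'E'
from h import *
im,K,k1,M,o=cam("wrist")
Rm=R.from_quat(np.roll(o["ee_rot"],-1)).as_matrix()
for n,p,z in(("knob",(326,250.75),122),("hub",(325,299),76),("post",(325.5,196),57)):
    P=ray(p,K,k1,M,z);print(n,P,Rm.T@(P-o["position"]))
print(o["position"],"dia",35*(np.linalg.norm(ray((327,250),K,k1,M,122)-ray((326,250),K,k1,M,122))))
E
```

```text
knob [397.23875539 215.12359877 122.        ] [ -2.63305567   2.49619599 100.36389999]
hub [456.18722576 217.05337918  76.        ] [-61.61552406   2.23702062 146.3600679 ]
post [365.87107539 214.06310345  57.        ] [ 28.74823161   2.58005252 165.365929  ]
[394.70695232 212.50916488 222.36349489] dia 25.316454334218804
```

```bash
python3 -m handwheel '{"offset":[[-1,1,20],[-2,2,45],[-2,2,70],[-2,2,90],[-2,2,105],[-2,2,114],[-2,2,120],[-2,2,120],[-2,2,120]],"yaw":[0,0,0,0,0,0,0,0,0]}' 60 && python3 -m handwheel '{"offset":[[0,0,0],[0,0,0],[0,0,0],[0,0,0],[0,0,0],[0,0,0],[0,0,0],[0,0,0],[0,0,0],[0,0,0]],"yaw":[0,0,0,0,0,0,0,0,0,0]}' 20 40
```

```text
t: 2.18
position: [397.3, 213.9, 102.9]
ee_rot: [0.0, -0.018, 1.0, 0.0]
contact_force: [0.2, -0.5, -0.4]
finger_gap: 59.9
gripper_force: 0.0
t: 3.02
position: [397.7, 213.7, 103.3]
ee_rot: [0.001, -0.017, 1.0, 0.0]
contact_force: [-1.0, -0.4, 6.3]
finger_gap: 25.2
gripper_force: 39.1
```

```bash
python3 -m handwheel '{"offset":[[-0.3,6.3,0],[-1.3,12.5,0],[-2.9,18.5,0],[-5.2,24.4,0],[-8,30,0],[-11.5,35.3,0],[-15.4,40.1,0],[-19.9,44.6,0],[-24.7,48.5,0],[-30,52,0],[-30,52,0]],"yaw":[0,0,0,0,0,0,0,0,0,0,0]}'
```

```text
t: 3.93
position: [426.5, 267.4, 103.3]
ee_rot: [0.001, -0.018, 1.0, 0.001]
contact_force: [0.4, 2.8, 4.7]
finger_gap: 25.0
gripper_force: 39.3
```

```bash
python3 -m handwheel '{"offset":[[-5.6,2.8,0],[-11.5,5.1,0],[-17.5,6.7,0],[-23.7,7.7,0],[-30,8,0],[-36.3,7.7,0],[-42.5,6.7,0],[-48.5,5.1,0],[-54.4,2.8,0],[-60,0,0],[-65.3,-3.5,0],[-70.1,-7.4,0],[-74.6,-11.9,0],[-78.5,-16.7,0],[-82,-22,0],[-84.8,-27.6,0],[-87.1,-33.5,0],[-88.7,-39.5,0],[-89.7,-45.7,0],[-90,-52,0]],"yaw":[0,0,0,0,0,0,0,0,0,0,0,0,0,0,0,0,0,0,0,0]}'
```

```text
t: 5.6
position: [517.7, 218.0, 103.3]
ee_rot: [0.001, -0.018, 1.0, 0.001]
contact_force: [-1.9, 3.4, 5.7]
finger_gap: 24.5
gripper_force: 39.8
```

```bash
python3 - <<'E'
from h import *
im,K,k1,M,o=cam("scene");a=cv2.resize(im[180:380,300:520],None,fx=1.8,fy=1.8)
im,K,k1,M,o=cam("wrist");b=im[180:540,:400][:300]
b=cv2.resize(im,(400,300));h=np.zeros((360,396+400,3),np.uint8);h[:,:396]=a;h[:300,396:]=b;save("half.png",h)
E
```

```text
(no output)
```

View pics/half.png

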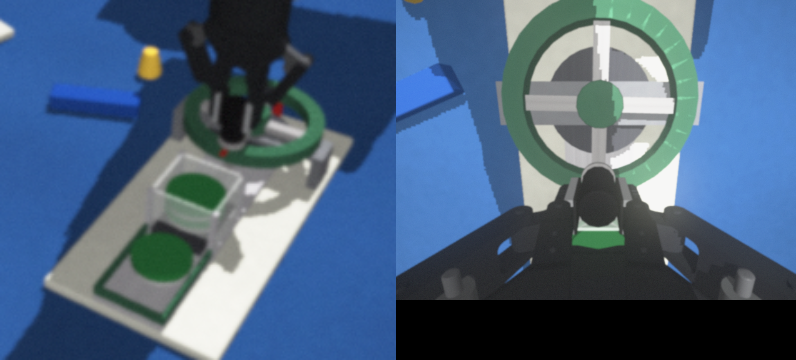

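The dish is in the tray (left panel, about (162,258)). The knob is held at half a turn (right panel, about (598,195)), so I'll continue the turn.

```bash
python3 -m handwheel '{"offset":[[0.3,-6.3,0],[1.3,-12.5,0],[2.9,-18.5,0],[5.2,-24.4,0],[8,-30,0],[11.5,-35.3,0],[15.4,-40.1,0],[19.9,-44.6,0],[24.7,-48.5,0],[30,-52,0],[35.6,-54.8,0],[41.5,-57.1,0],[47.5,-58.7,0],[53.7,-59.7,0],[60,-60,0],[66.3,-59.7,0],[72.5,-58.7,0],[78.5,-57.1,0],[84.4,-54.8,0],[90,-52,0]],"yaw":[0,0,0,0,0,0,0,0,0,0,0,0,0,0,0,0,0,0,0,0]}'
python3 -m handwheel '{"offset":[[5.3,3.5,0],[10.1,7.4,0],[14.6,11.9,0],[18.5,16.7,0],[22,22,0],[24.8,27.6,0],[27.1,33.5,0],[28.7,39.5,0],[29.5,44,0],[29.8,48,0],[30,51,0],[30,52,0],[30,52,0],[30,52,0]],"yaw":[0,0,0,0,0,0,0,0,0,0,0,0,0,0]}'
```

```text
t: 7.37
position: [429.8, 162.9, 103.3]
ee_rot: [0.002, -0.017, 1.0, 0.0]
contact_force: [5.2, 3.4, 5.7]
finger_gap: 24.8
gripper_force: 39.7
t: 8.53
position: [397.7, 213.5, 103.3]
ee_rot: [0.001, -0.018, 1.0, -0.0]
contact_force: [1.0, 0.3, 8.6]
finger_gap: 24.8
gripper_force: 39.8
```

```bash
python3 -m handwheel '{"offset":[[0,0,0],[0,0,0],[0,0,0],[0,0,0],[0,0,0],[0,0,0],[0,0,0],[0,0,0]],"yaw":[0,0,0,0,0,0,0,0]}' 60 && python3 -m handwheel '{"offset":[[0,0,-8],[0,0,-25],[0,0,-45],[0,0,-70],[0,0,-95],[0,0,-115],[2,-2,-120],[2,-2,-120],[2,-2,-120],[2,-2,-120]],"yaw":[0,0,0,0,0,0,0,0,0,0]}'
python3 - <<'E'
from h import *
im,K,k1,M,o=cam("scene");a=cv2.resize(im[180:380,300:520],None,fx=1.8,fy=1.8)
im,K,k1,M,o=cam("wrist");save("w2.png",im)
b=cv2.resize(im[150:330,225:425],None,fx=2,fy=2);h=np.hstack([a,b]);save("end.png",h)
E
```

```text
t: 9.2
position: [397.1, 213.5, 102.3]
ee_rot: [-0.0, -0.017, 1.0, 0.0]
contact_force: [0.5, 0.1, 0.3]
finger_gap: 60.1
gripper_force: 0.0
t: 10.03
position: [394.7, 211.4, 221.1]
ee_rot: [-0.001, -0.017, 1.0, -0.0]
contact_force: [-0.9, 0.7, -0.0]
finger_gap: 59.7
gripper_force: 0.0
```

View pics/end.png

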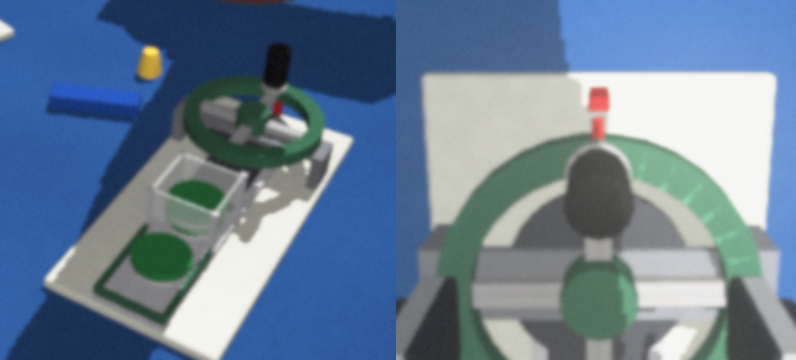

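The end view shows the dish in the tray and the pusher drawn back. The knob (about (598,195) in the right panel) is in line with the red post (598,100) and the hub (598,298), as it was at the start. The gripper is clear.

```bash
python3 -c "
from rig import *
print(sign_off())"
```

```text
the job is handed in; nothing more can be done
None
```

I turned the green flywheel one full turn clockwise, back to its home mark: one dish is in the tray, the pusher has drawn back, the knob is released, the orange wheel was left alone, and the job was handed in at about 10 s.

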